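# Set a row of lacquered bowls to dry in the order of the row behind

## Robot

A 6-joint arm with a two-finger parallel gripper is mounted at the origin on the work surface. World frame = base frame: x ahead of the robot, y to its left, z up, the work surface at z = 0. Lengths are in m, angles in rad, forces in N, time in s.
With the tool pointing down it reaches from about 0.35 to 0.975 m from the base axis. Payload 7.1 kg.
Tool frame: the origin (TCP) lies midway between the tips of the shut fingers; the grasp point (between the pads) lies 19 mm behind it; z points along the fingers, x is the direction in which the jaws open and shut, and the axes are right-handed (so a half turn about z gives the same grasp; the last joint's range is limited). The gripper opens to 88 mm and grips with 3 to 60 N. Pads are 20 mm wide; open, the fingers measure 115 mm over their backs; the gripper's body (75 mm by 178 mm) begins 61 mm behind the grasp point.
Start: joints at [1.166, 0.423, 1.63, -0, 1.089, -0.019], TCP at [0.235, 0.579, 0.197] pointing down, gripper open.
Joint ranges: [-3, 3], [-0.9, 2.11], [0.09, 2.58], [-1.31, 4.45], [0.11, 2.69], [-2.54, 2.54]. Speed limits (rad/s): [2.39, 2.39, 3.01, 3.14, 3.14, 3.14].

## Interface

Orientations are given as a unit quaternion [w, x, y, z].
In Python, from station import move_pose, movel, movej, command_gripper, wait, inverse_kinematics, read_camera, camera_info, MotionError, job_done, get_time, get_joint_pos, get_qvel, get_effort, get_tcp_pos, get_ee_rot, get_ft_force, get_ft_torque, get_grip_width gives the robot as it stands. Calls block until the motion is done:
- move_pose(position, orientation): joint-space move of the TCP to a pose.
- movel(position, frame=None, v=0.15, until_force=None): straight line of the TCP; frame=None keeps the orientation; v is the mean speed in m/s. With until_force (N) it stops when the force on the tool has changed by that much, and returns True; else False.
- movej(angles): joint-space move.
- command_gripper(opening): opening from 0.0 (shut) to 1.0 (fully open); the grip force is fixed at half the most; returns when the fingers have stopped.
- wait(seconds).
- inverse_kinematics(position, orientation): joint angles nearest the present ones, or None.
- read_camera(name): name is "scene" or "top" or "wrist"; returns the picture (480x640x3 uint8, red, green, blue); there is no depth.
- camera_info(name): a dict with "intrinsics" (3x3 intrinsics, pixels), "T" (4x4, takes a point from camera to world coordinates); the wrist camera has in their place "tool_from_camera" (4x4, takes a point from camera to tool coordinates, whose origin is the TCP and whose axes are the tool frame's). Camera axes: x right, y up, looking along -z (the intrinsics and any distortion apply to the point x, -y, -z); pixel columns grow to the right and rows downward; lengths in m; the calibration is good to about 2 mm. A picture is of the moment at which its call begins: read the wrist's pose just before it. camera_info takes no time and is no camera call.
A pose or a line that the arm cannot do raises MotionError and nothing moves.
- job_done(): hands the job in, once; it reports no verdict.
Readings, each from a call of its own:
- get_time(): time.
- get_joint_pos(): joint angles.
- get_qvel(): joint speeds.
- get_effort(): joint torques, N m.
- get_tcp_pos(): TCP position.
- get_ee_rot(): TCP orientation.
- get_ft_force(): force on the tool from outside, world axes, zero at the start.
- get_ft_torque(): the same for the moment, N m.
- get_grip_width(): opening from 0.0 (shut) to 1.0 (fully open).
Only numpy, scipy, OpenCV 4.12 (cv2) and the standard library are available. Lean on these libraries where they do the work, as an engineer would, in place of code of your own. Each camera call takes 0.05 s, during which the arm holds its last target.

## Task

Move the four freshly lacquered bowls from the long carrying board to the low drying rack, so that the new front row repeats the order of the row already drying: each bowl, still upside down, goes on the free front half of the short board that carries its twin in shape and size, centred across the board and directly in front of the twin, the same distance for all. Set the bowls down without dropping them, and do not shift the ones already drying.

Things in the scene. Friction and masses are not known exactly. Their poses are not given: they have to be found in the camera images.
- soup_bowl: Loose soup bowl: wide and high with round sides, rim 112 mm across, 68 mm high; foot ring on top 48 mm across and 14 mm tall, about 0.11 kg. Brown lacquered wood, upside down on its rim, anywhere in the row on the carrying board. Origin: centre of the rim plane (its underside); z up; round. Grip the foot ring from above: its sides are upright, the bowl falls away below it.
- deep_bowl: Loose deep bowl: narrow and the tallest, almost straight sides, rim 90 mm across, 80 mm high; foot ring on top 46 mm across and 14 mm tall, about 0.10 kg. Brown lacquered wood, upside down on its rim, anywhere in the row on the carrying board. Origin: centre of the rim plane (its underside); z up; round. Grip the foot ring from above: its sides are upright, the bowl falls away below it.
- flat_bowl: Loose flat bowl: the widest and the lowest, shallow sides, rim 118 mm across, 42 mm high; foot ring on top the widest, 60 mm across and 14 mm tall, about 0.09 kg. Brown lacquered wood, upside down on its rim, anywhere in the row on the carrying board. Origin: centre of the rim plane (its underside); z up; round. Grip the foot ring from above: its sides are upright, the bowl falls away below it.
- cup: Loose cup-sized bowl: the smallest of the four, rim 78 mm across, 50 mm high; foot ring on top 36 mm across and 14 mm tall, about 0.06 kg. Brown lacquered wood, upside down on its rim, anywhere in the row on the carrying board. Origin: centre of the rim plane (its underside); z up; round. Grip the foot ring from above: its sides are upright, the bowl falls away below it.
- soup_twin: Loose bowl of the same shape and size as soup_bowl (h = 68 mm), already drying upside down on the rear half of one of the rack's short boards. Origin: centre of its rim plane, on the board; z up; x, y parallel to the rack's at the start. The free place for soup_bowl: same board, same y and height, 136 mm from this origin along -x (towards the robot).
- deep_twin: Loose bowl of the same shape and size as deep_bowl (h = 80 mm), already drying upside down on the rear half of one of the rack's short boards. Origin: centre of its rim plane, on the board; z up; x, y parallel to the rack's at the start. The free place for deep_bowl: same board, same y and height, 136 mm from this origin along -x (towards the robot).
- flat_twin: Loose bowl of the same shape and size as flat_bowl (h = 42 mm), already drying upside down on the rear half of one of the rack's short boards. Origin: centre of its rim plane, on the board; z up; x, y parallel to the rack's at the start. The free place for flat_bowl: same board, same y and height, 136 mm from this origin along -x (towards the robot).
- cup_twin: Loose bowl of the same shape and size as cup (h = 50 mm), already drying upside down on the rear half of one of the rack's short boards. Origin: centre of its rim plane, on the board; z up; x, y parallel to the rack's at the start. The free place for cup: same board, same y and height, 136 mm from this origin along -x (towards the robot).
- rack: Low fixed wooden drying rack: dark rails along y carry 4 short boards, each 260 (x) by 92 mm, tops 67 mm above the table. Origin: centre of its underside, on the table; x points away from the robot, along the boards. Boards' centre lines: y = -202.5, -67.5, 67.5, 202.5 mm; rear row of bowls at x = +68 mm, front row (empty) at x = -68 mm.
- carry_board: Long fixed wooden board on battens, near the robot: 90 (x) by 700 mm (y), top 33 mm above the table. Origin: centre of its underside, on the table. The loose bowls stand on it at y = -195, -65, 65, 195 mm. At its +y end a small tin (52 mm high), at its -y end a polishing stone (22 mm high): no part in the job.
Not all that is in view belongs to the job. What is shaped like the cup but pink or red is not meant.

How it is judged:
At the end, for the whole second after the job is handed in: Each bowl stands upside down on its twin's short board, centre 136 mm in front of the twin's within 15 mm, in line sideways within 15 mm, rim on the board within 4 mm, level within 0.08 rad, released and at rest; the twins have moved under 10 mm and stand level within 0.08 rad (x of soup_bowl in the frame of soup_twin between -0.151 and -0.121 m and y of soup_bowl in the frame of soup_twin between -0.015 and 0.015 m and z of soup_bowl in the frame of rack between 0.063 and 0.071 m and angle between each of soup_bowl, soup_twin, deep_bowl, deep_twin, flat_bowl, flat_twin, cup, cup_twin's own z axis and vertical below 0.08 rad and linear speed of each of soup_bowl, deep_bowl, flat_bowl, cup below 0.02 m/s and contact force between each of soup_bowl, deep_bowl, flat_bowl, cup and the fingers below 0.1 N and distance of each of soup_twin, deep_twin, flat_twin, cup_twin from where it was at the start of the episode below 0.01 m and x of deep_bowl in the frame of deep_twin between -0.151 and -0.121 m and y of deep_bowl in the frame of deep_twin between -0.015 and 0.015 m and z of deep_bowl in the frame of rack between 0.063 and 0.071 m and x of flat_bowl in the frame of flat_twin between -0.151 and -0.121 m and y of flat_bowl in the frame of flat_twin between -0.015 and 0.015 m and z of flat_bowl in the frame of rack between 0.063 and 0.071 m and x of cup in the frame of cup_twin between -0.151 and -0.121 m and y of cup in the frame of cup_twin between -0.015 and 0.015 m and z of cup in the frame of rack between 0.063 and 0.071 m); the robot touches nothing.
It fails at once if a bowl already drying is shifted by more than 10 mm (distance of any of soup_twin, deep_twin, flat_twin, cup_twin from where it was at the start of the episode above 0.01 m).
It fails at once if a bowl is dropped or thrown: it moves faster than 0.6 m/s with no finger on it (a free fall of about 18 mm) ((linear speed of soup_bowl above 0.6 m/s and contact force between soup_bowl and the fingers below 0.05 N) or (linear speed of deep_bowl above 0.6 m/s and contact force between deep_bowl and the fingers below 0.05 N) or (linear speed of flat_bowl above 0.6 m/s and contact force between flat_bowl and the fingers below 0.05 N) or (linear speed of cup above 0.6 m/s and contact force between cup and the fingers below 0.05 N)).
It also fails if it takes over 96 s, if anything falls off the work surface, if the arm or the gripper's body presses on something with over 40 N, if the wrist force passes 120 N, or if a joint passes its speed limit or range.

## Working session

There is one attempt and no reset: what is moved stays moved. The work goes in short steps, each a Python script; the robot and the scene stay as the last script left them, time stands still between calls to the robot, and variables do not carry over. Pictures are saved under pics/ and viewed, and the job is handed in when it is done.

```bash
mkdir -p pics; ls
python3 - <<'E'
from station import *
import cv2
for n in ["scene","top"]:
    im=read_camera(n); cv2.imwrite(f"pics/{n}0.png",im[:,:,::-1])
    print(n,camera_info(n))
print(camera_info("wrist"),get_time(),get_tcp_pos(),get_ee_rot())
E
```

```text
pics
scene {'intrinsics': array([[489.73141579,   0.        , 321.45829535],
       [  0.        , 489.73141579, 245.35576048],
       [  0.        ,   0.        ,   1.        ]]), 'T': array([[ 0.8567437 , -0.2920976 ,  0.42505202,  0.88189883],
       [ 0.51561608,  0.50334963, -0.69338244, -0.7010266 ],
       [-0.01141443,  0.8132147 ,  0.58185184,  0.60913329],
       [ 0.        ,  0.        ,  0.        ,  1.        ]])}
top {'intrinsics': array([[606.76654959,   0.        , 313.82481122],
       [  0.        , 606.76654959, 236.94186273],
       [  0.        ,   0.        ,   1.        ]]), 'T': array([[-0.00329458,  0.9834656 , -0.18106509,  0.25652061],
       [-0.99956747, -0.00853016, -0.02814441, -0.08598023],
       [-0.02922357,  0.18089405,  0.98306832,  1.35814844],
       [ 0.        ,  0.        ,  0.        ,  1.        ]])}
{'intrinsics': array([[424.04796724,   0.        , 317.24850896],
       [  0.        , 424.04796724, 233.14771111],
       [  0.        ,   0.        ,   1.        ]]), 'tool_from_camera': array([[ 9.99999003e-01,  8.76532273e-04, -1.10743598e-03,
        -5.10193740e-04],
       [ 5.56225591e-04, -9.65160535e-01, -2.61657853e-01,
        -7.12785358e-02],
       [-1.29820506e-03,  2.61656976e-01, -9.65160060e-01,
        -1.87239281e-01],
       [ 0.00000000e+00,  0.00000000e+00,  0.00000000e+00,
         1.00000000e+00]])} 0.1 [0.23496377 0.57859044 0.19658409] [ 3.69326656e-04  8.29545875e-01  5.58438159e-01 -5.72547825e-04]
```

View pics/scene0.png

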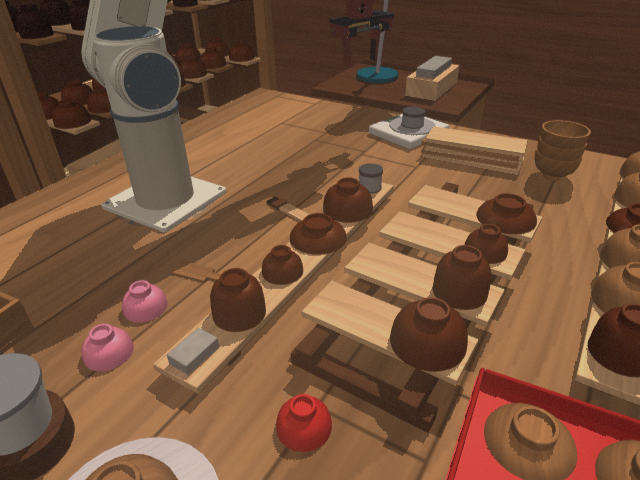

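View pics/top0.png

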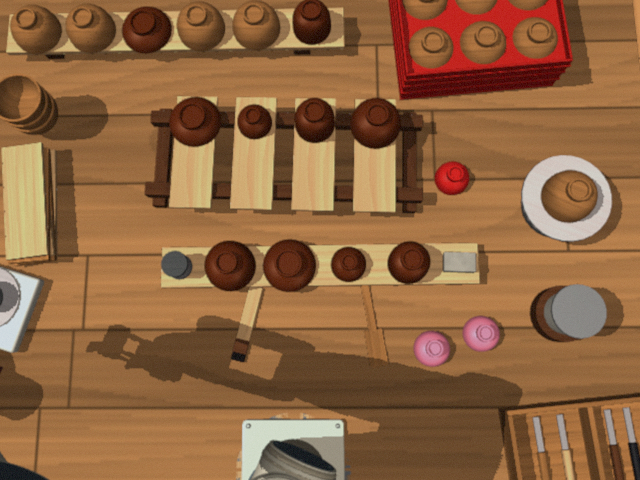

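The scene view shows the carrying row, from tin to stone, as soup, flat, cup, deep. The rack row in the same direction is flat, cup, deep, soup. Both match the top view, where the carrying row is at u≈230, 290, 348, 409 and the rack row at u≈195, 255, 315, 375. Next I enlarge the top view to measure.

Run:
```python
import cv2,numpy as np
im=cv2.imread("pics/top0.png")
a=cv2.resize(im[225:300,150:490],None,fx=2.35,fy=2.35,interpolation=cv2.INTER_CUBIC)
b=cv2.resize(im[85:220,140:440],None,fx=2.6,fy=2.6,interpolation=cv2.INTER_CUBIC)
o=np.zeros((a.shape[0]+b.shape[0],800,3),np.uint8);o[:a.shape[0],:a.shape[1]]=a;o[a.shape[0]:,:b.shape[1]]=b
cv2.imwrite("pics/crop0.png",o)
hsv=cv2.cvtColor(im,cv2.COLOR_BGR2HSV)
for p in [(345,105),(200,190),(300,180),(265,190),(290,240),(265,230),(20,200),(60,400)]: print(p,im[p],hsv[p])
```

```text
(345, 105) [37 62 94] [ 13 155  94]
(200, 190) [109 162 208] [ 16 121 208]
(300, 180) [ 78 127 179] [ 15 144 179]
(265, 190) [54 56 58] [15 18 58]
(290, 240) [ 44  72 103] [ 14 146 103]
(265, 230) [ 20  45 101] [  9 204 101]
(20, 200) [ 65 110 168] [ 13 156 168]
(60, 400) [ 26  28 145] [  1 209 145]
```

View pics/crop0.png

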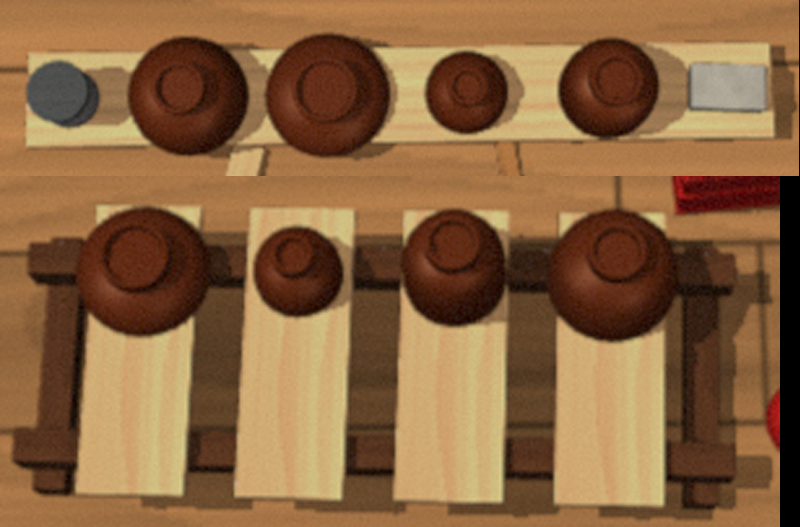

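```bash
cat > h.py <<'E'
from station import *
import numpy as np, cv2
def ray(K,T,u,v):
    d=np.array([(u-K[0,2])/K[0,0],-(v-K[1,2])/K[1,1],-1.0]); return T[:3,3],T[:3,:3]@d
def cast(K,T,u,v,z):
    o,d=ray(K,T,u,v); return o+d*(z-o[2])/d[2]
E
python3 - <<'E'
from h import *
c=camera_info("top");K,T=c["intrinsics"],c["T"]
im=cv2.imread("pics/top0.png");hsv=cv2.cvtColor(im,cv2.COLOR_BGR2HSV)
m=((hsv[...,2]>185)&(hsv[...,1]<150)).astype(np.uint8)*255
m=cv2.morphologyEx(m,cv2.MORPH_OPEN,np.ones((3,3)))
cv2.imwrite("pics/m.png",m)
n,l,s,ce=cv2.connectedComponentsWithStats(m)
for i in range(1,n):
    x,y,w,h,a=s[i]
    if a>300 and 140<x<480 and 80<y<300:
        r=cv2.minAreaRect(np.argwhere(l==i)[:,::-1].astype(np.float32)); z=.067 if y<220 else .033
        print(s[i],np.round([cast(K,T,*p,z)[:2] for p in cv2.boxPoints(r)],3).tolist())
for nm,u,v,h in [("soup",181,87,.068),("flat",326,91,.042),("cup",468,87,.05),("deep",618,80,.08)]:
    print(nm,cast(K,T,150+u/2.35,225+v/2.35,.033+h))
for nm,u,v,h in [("flat",136,259,.042),("cup",295,258,.05),("deep",455,245,.08),("soup",620,254,.068)]:
    print(nm,cast(K,T,140+u/2.6,85+(v-176)/2.6,.067+h))
E
```

```text
[236  97  40  17 407] [[0.819, 0.127], [0.817, 0.038], [0.779, 0.038], [0.78, 0.126]]
[ 231  127   43   82 2870] [[0.563, 0.134], [0.748, 0.13], [0.742, 0.039], [0.558, 0.045]]
[ 292  134   42   76 2743] [[0.558, -0.001], [0.729, -0.006], [0.725, -0.096], [0.554, -0.089]]
[ 170  141   44   67 2465] [[0.566, 0.269], [0.72, 0.265], [0.712, 0.175], [0.56, 0.18]]
[ 354  142   41   69 2580] [[0.708, -0.139], [0.707, -0.228], [0.552, -0.224], [0.553, -0.137]]
[432 243  45  10 342] [[0.485, -0.309], [0.484, -0.405], [0.464, -0.404], [0.465, -0.308]]
[312 245  32  40 735] [[0.482, -0.044], [0.482, -0.113], [0.395, -0.112], [0.396, -0.044]]
[356 244  41  40 935] [[0.484, -0.141], [0.483, -0.23], [0.397, -0.227], [0.397, -0.14]]
[154 273  57  14 447] [[0.422, 0.306], [0.422, 0.182], [0.393, 0.181], [0.394, 0.305]]
[432 273  47  10 420] [[0.418, -0.306], [0.418, -0.406], [0.398, -0.405], [0.399, -0.305]]
[240 289  21  37 452] [[0.313, 0.115], [0.392, 0.095], [0.385, 0.068], [0.305, 0.088]]
soup [0.43608484 0.13259393 0.101     ]
flat [0.43514369 0.00459604 0.075     ]
cup [ 0.43672399 -0.12414143  0.083     ]
deep [ 0.43770884 -0.25487589  0.113     ]
flat [0.75575681 0.21473907 0.109     ]
cup [0.75145546 0.0794933  0.117     ]
deep [ 0.74869053 -0.05467444  0.147     ]
soup [ 0.74375864 -0.18906578  0.135     ]
```

View pics/m.png

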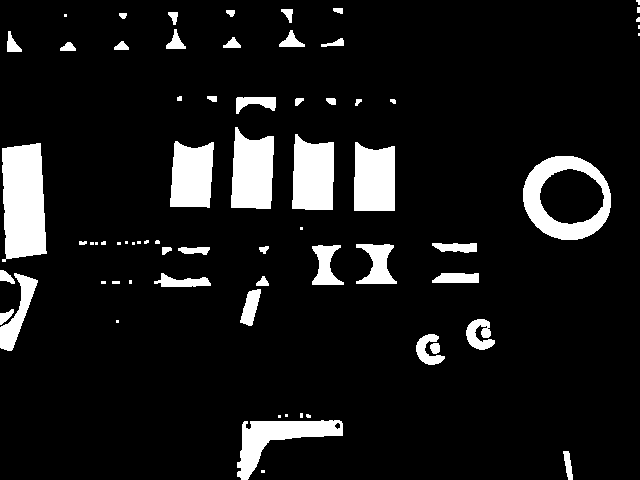

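The rows measure consistently: spacing is about 130 and 135 mm, and rack yaw is about -0.03 rad. Ring centres and board edges disagree by 4–6 mm in x, so I take one closer wrist view that covers both rows.

Run:
```python
from h import *
s=2**-.5
move_pose([.50,-.02,.42],[0,s,s,0])
p,q=get_tcp_pos(),get_ee_rot(); im=read_camera("wrist")
cv2.imwrite("pics/w1.png",im[:,:,::-1]); np.savez("w1.npz",p=p,q=q); print(p,q,get_time(),get_joint_pos())
```

```text
[ 0.50002574 -0.0194816   0.41970211] [-2.31495176e-04  7.06870814e-01  7.07342624e-01 -9.86730555e-05] 2.6083 [-6.27278172e-02  4.32802079e-02  1.61646116e+00  1.01042472e-04
  1.48244759e+00 -1.63433368e+00]
```

View pics/w1.png

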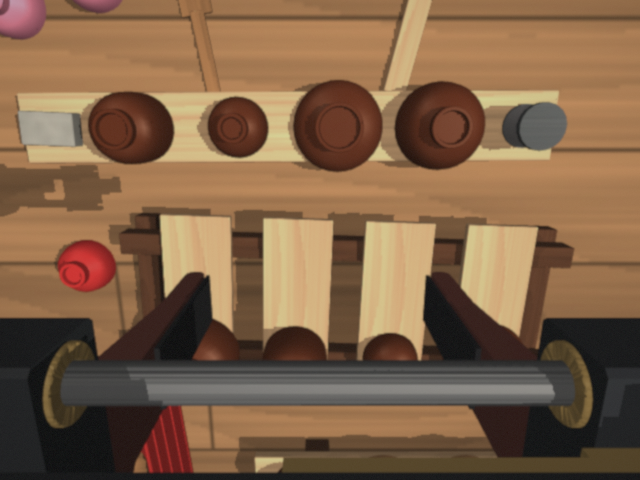

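The wrist view shows the carry-row rings at about (112,129), (232,128), (339,127) and (451,127). The gripper hides the twins, so I take a second view further out.

```bash
cat >> h.py <<'E'
from scipy.spatial.transform import Rotation as R
def wcam(p,q):
    c=camera_info("wrist");T=np.eye(4);T[:3,:3]=R.from_quat([q[1],q[2],q[3],q[0]]).as_matrix();T[:3,3]=p
    return c["intrinsics"],T@c["tool_from_camera"]
E
python3 - <<'E'
from h import *
s=2**-.5
for x,z in [(.80,.40),(.77,.38),(.74,.36)]:
    try: move_pose([x,.01,z],[0,s,s,0]);break
    except MotionError as e: print(e)
p,q=get_tcp_pos(),get_ee_rot(); im=read_camera("wrist")
cv2.imwrite("pics/w2.png",im[:,:,::-1]); np.savez("w2.npz",p=p,q=q); print(p,q,get_time())
d=np.load("w1.npz");K,T=wcam(d["p"],d["q"])
for n,u,v,h in [("deep",112,129,.08),("cup",232,128,.05),("flat",339,127,.042),("soup",451,127,.068)]: print(n,cast(K,T,u,v,.033+h))
g=cv2.imread("pics/w1.png")
cv2.imwrite("pics/w1c.png",cv2.resize(g[70:180,75:505],None,fx=1.86,fy=1.86*2.,interpolation=cv2.INTER_CUBIC))
E
```

```text
[0.79956985 0.00999204 0.40064696] [1.57571228e-04 7.07088162e-01 7.07125374e-01 1.07291325e-04] 3.8167
deep [ 0.44046576 -0.25156088  0.113     ]
cup [ 0.44000695 -0.12163664  0.083     ]
flat [0.43898773 0.00709169 0.075     ]
soup [0.43847097 0.13548548 0.101     ]
```

View pics/w2.png

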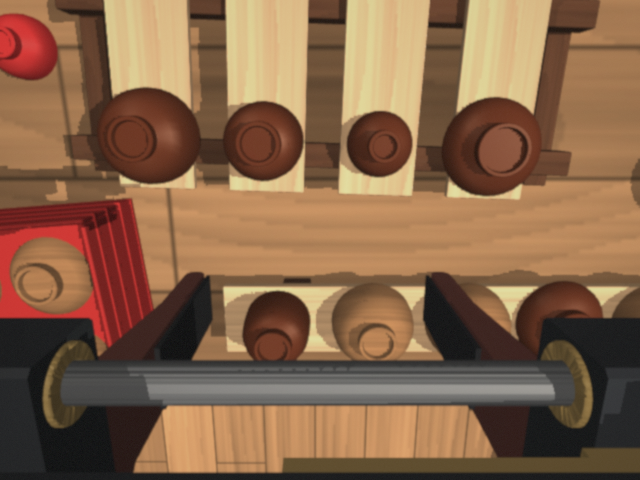

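View pics/w1c.png

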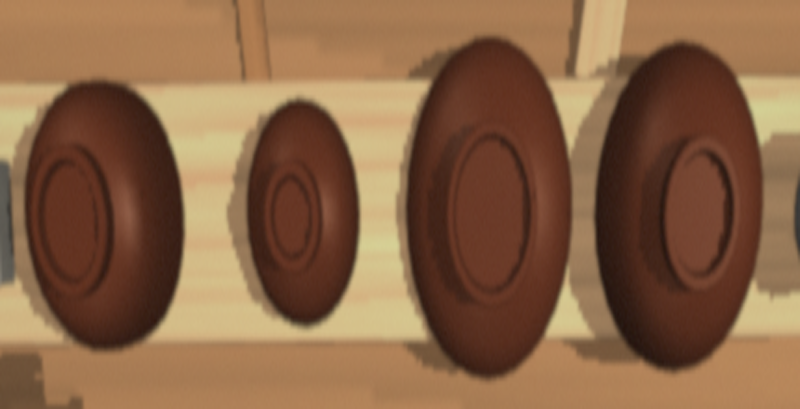

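w2 shows the twins' rings: soup at (130,138), deep (257,143), cup (383,147), flat (503,150).

Run:
```python
from h import *
d=np.load("w2.npz");K,T=wcam(d["p"],d["q"])
P=[]
for n,u,v,h in [("soup",130,138,.068),("deep",257,143,.08),("cup",383,147,.05),("flat",503,150,.042)]:
    p=cast(K,T,u,v,.067+h); P.append(p[:2]); print(n,p)
P=np.array(P);m=np.array([[.068,y] for y in (-.2025,-.0675,.0675,.2025)])
def fit(P):
    a,b=m-m.mean(0),P-P.mean(0); t=np.arctan2((a[:,0]*b[:,1]-a[:,1]*b[:,0]).sum(),(a*b).sum())
    Rm=np.array([[np.cos(t),-np.sin(t)],[np.sin(t),np.cos(t)]]); o=P.mean(0)-Rm@m.mean(0)
    return t,o,np.round((P-(m@Rm.T+o))*1000,1).tolist(),(m*[-1,1])@Rm.T+o
print(fit(P))
g=cv2.imread("pics/w2.png")
cv2.imwrite("pics/w2c.png",cv2.resize(g[80:200,90:560],None,fx=1.7,fy=3.4,interpolation=cv2.INTER_CUBIC))
# board front edges (top cam blobs' mean front edge centre)
F=np.array([[.5525,-.181],[.556,-.045],[.5605,.0895],[.563,.2245]])
print("front edges -> twin", F+np.array([.198,-.198*.03]))
```

```text
soup [ 0.74824537 -0.18528032  0.135     ]
deep [ 0.75275343 -0.05141387  0.147     ]
cup [0.75878612 0.08167906 0.117     ]
flat [0.76265883 0.21643403 0.109     ]
(np.float64(-0.03680280225972729), array([0.68765698, 0.01785675]), [[0.1, 1.7], [-0.4, 0.7], [0.7, -1.1], [-0.4, -1.3]], array([[ 0.61225214, -0.1820041 ],
       [ 0.6172194 , -0.04709552],
       [ 0.62218666,  0.08781307],
       [ 0.62715391,  0.22272165]]))
front edges -> twin [[ 0.7505  -0.18694]
 [ 0.754   -0.05094]
 [ 0.7585   0.08356]
 [ 0.761    0.21856]]
```

View pics/w2c.png

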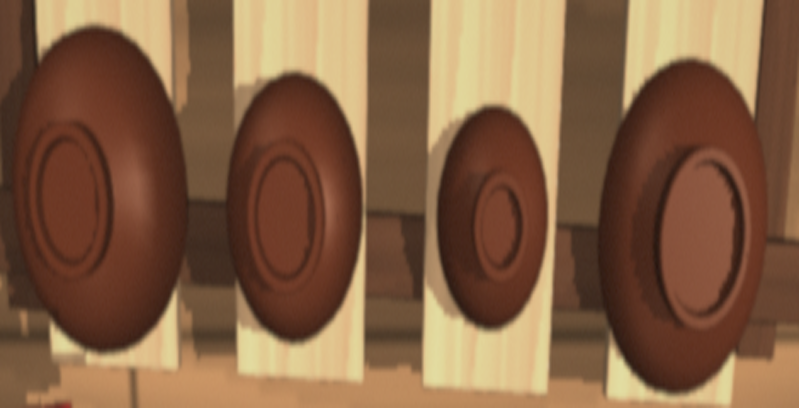

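Twin ring positions, board front edges and rack geometry agree within 2 mm. I start with the flat bowl.

```bash
cat >> h.py <<'E'
Q=[0,1,0,0]
B={"flat":(.042,.4385,.006,.627,.2225),"cup":(.05,.4395,-.123,.6222,.0875),"deep":(.08,.440,-.253,.617,-.047),"soup":(.068,.438,.134,.6125,-.182)}
W={"flat":60,"cup":36,"deep":46,"soup":48}
def go(n):
    h,px,py,tx,ty=B[n]; zt=.033+h
    if get_grip_width()<.95: command_gripper(1.0)
    move_pose([px,py,zt+.06],Q)
    f=movel([px,py,zt+.004],v=.15)
    f=movel([px,py,zt-.012],v=.05,until_force=6)
    z=get_tcp_pos()[2]; print(n,"touch",f,"tcp below top mm",(zt-z)*1e3)
    if f: z=min(z+.002,zt-.008); movel([px,py,z],v=.03)
    command_gripper(0.0); w=get_grip_width()*88; print("width",w,"want",W[n],"t",get_time())
    if abs(w-W[n])>4: print("BAD GRIP"); return False
    zg=get_tcp_pos()[2]
    f0=get_ft_force()[2]
    movel([px,py,zg+.03],v=.06); wait(.2); print("lift dF",get_ft_force()[2]-f0,"width",get_grip_width()*88)
    hi=max(.185+h, zg+.03)
    movel([px,py,hi],v=.2)
    movel([tx,ty,hi],v=.25)
    movel([tx,ty,zg+.034+.012],v=.15)
    wait(.1); f1=get_ft_force()
    f=movel([tx,ty,zg+.034-.003],v=.02,until_force=3)
    print("set",f,"z err mm",(get_tcp_pos()[2]-zg-.034)*1e3,get_ft_force()-f1,"width",get_grip_width()*88)
    command_gripper(1.0)
    p=get_tcp_pos()
    movel([p[0],p[1],.30],v=.15); print("t",get_time(),p)
    return True
E
python3 - <<'E'
from h import *
go("flat")
im=read_camera("scene");cv2.imwrite("pics/s1.png",im[:,:,::-1])
E
```

```text
flat touch False tcp below top mm 12.158638333702093
width 0.08990463593509444 want 60 t 7.7917
BAD GRIP
```

View pics/s1.png

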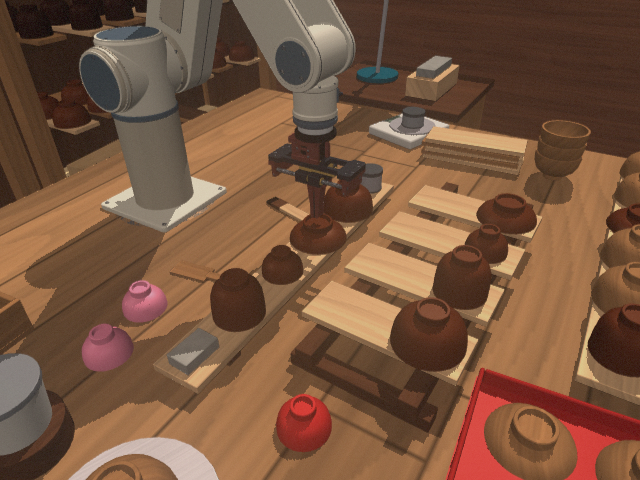

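The fingers shut fully without catching the ring. Before moving I look closer, since opening now could spread the fingers inside the ring.

Run:
```python
from h import *
im=read_camera("wrist")[:,:,::-1];cv2.imwrite("pics/w3.png",im)
g=read_camera("scene")[130:270,240:400,::-1];cv2.imwrite("pics/s2.png",cv2.resize(g,None,fx=4,fy=4,interpolation=cv2.INTER_CUBIC))
print(get_tcp_pos(),get_ft_force(),get_grip_width(),get_joint_pos())
```

```text
[0.43853017 0.00600574 0.06300427] [-0.18432048 -0.24170387  0.60029995] 0.008262824037425372 [-1.34408733e-02  3.86557924e-01  2.11804647e+00 -3.76649361e-06
  6.36946927e-01 -1.34475592e-02]
```

View pics/w3.png

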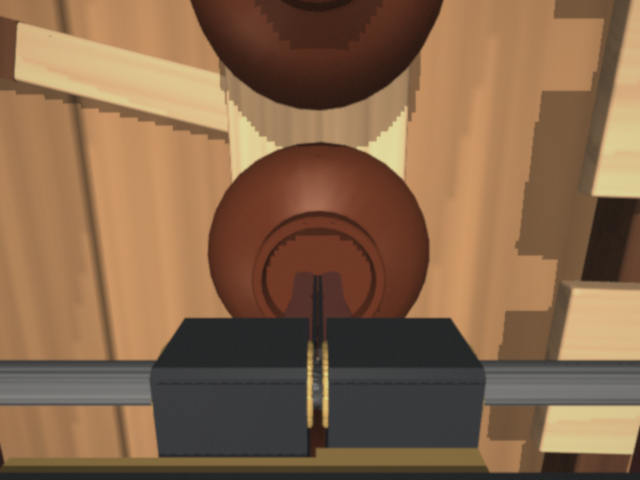

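View pics/s2.png

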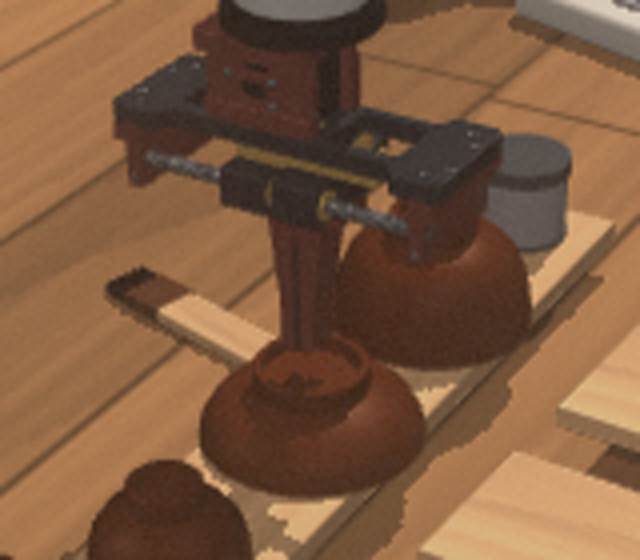

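Run:
```python
from h import *
def proj(K,T,P):
    c=np.linalg.inv(T)@np.append(P,1); return K[0,2]-K[0,0]*c[0]/c[2],K[1,2]+K[1,1]*c[1]/c[2]
c=camera_info("scene");p=get_tcp_pos()
K2,T2=wcam(p,get_ee_rot())
for P in [p,p+[0,0,.012],p+[0,0,.019],p+[0,0,.03],p+[0,.03,.012],p+[0,-.03,.012],p+[.03,0,.012],p-[.03,0,-.012]]:
    u,v=proj(c["intrinsics"],c["T"],P); print(np.round(P,3),"scene crop",(u-240)*4,(v-130)*4,"wrist",np.round(proj(K2,T2,P)))
```

```text
[0.439 0.006 0.063] scene crop 308.0178107917277 380.28891785313397 wrist [317. 275.]
[0.439 0.006 0.075] scene crop 307.62092548886085 360.3968813402322 wrist [317. 285.]
[0.439 0.006 0.082] scene crop 307.3868117086772 348.66301306659466 wrist [317. 291.]
[0.439 0.006 0.093] scene crop 307.01498294551266 330.0268194862507 wrist [318. 301.]
[0.439 0.036 0.075] scene crop 337.9890690405723 333.19735853366865 wrist [317. 218.]
[ 0.439 -0.024  0.075] scene crop 275.9485298579116 388.76457019271584 wrist [317. 345.]
[0.469 0.006 0.075] scene crop 358.93155736929316 376.65282530768354 wrist [385. 285.]
[0.409 0.006 0.075] scene crop 257.61595793753895 344.5545905552981 wrist [250. 285.]
```

Both views suggest the tips are about 20 mm above the reported TCP, hovering over the ring; the measured wrench is near zero. I raise the arm with the fingers shut and check the visible tip against the reported TCP.

Run:
```python
from h import *
def proj(K,T,P):
    c=np.linalg.inv(T)@np.append(P,1); return K[0,2]-K[0,0]*c[0]/c[2],K[1,2]+K[1,1]*c[1]/c[2]
p=get_tcp_pos(); movel([p[0],p[1],p[2]+.06],v=.15); 
c=camera_info("scene");o=[]
for w in (0,1):
    command_gripper(float(w)); p=get_tcp_pos()
    im=read_camera("scene")[:,:,::-1].copy(); u,v=proj(c["intrinsics"],c["T"],p); print(get_grip_width(),p,u,v,get_time())
    g=cv2.resize(im[100:260,240:400],None,fx=2.5*1,fy=2.5,interpolation=cv2.INTER_CUBIC)
    cv2.circle(g,(int((u-240+.5)*2.5),int((v-100+.5)*2.5)),3,(0,255,0),1); o.append(g)
cv2.imwrite("pics/s3.png",np.hstack(o))
```

```text
0.008014685915252581 [0.43780638 0.00601205 0.12209432] 316.18966804173266 199.79242721499125 8.7583
1.005469634905781 [0.43855883 0.0060168  0.12302558] 316.5091363869876 199.4767579557863 10.1833
```

View pics/s3.png

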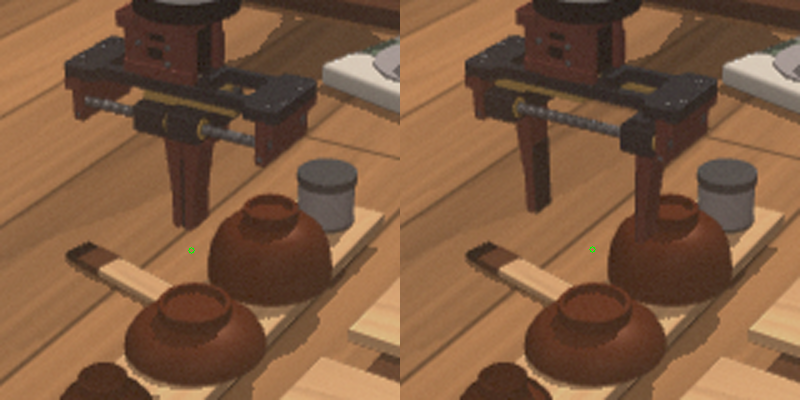

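The tips visibly sit about 20–22 mm behind the reported TCP (picture: tip at v≈228 and TCP marker at v≈250, at 2.5x), both open and shut. Sideways they agree. I add a 20 mm depth correction with a force guard and grip again.

```bash
python3 - <<'E'
s=open("h.py").read()
s=s.replace("h,px,py,tx,ty=B[n]; zt=.033+h\n","h,px,py,tx,ty=B[n]; zt=.033+h-.020  # visible tips lie ~20 mm behind the reported TCP\n")
open("h.py","w").write(s)
E
python3 - <<'E'
from h import *
go("flat")
im=read_camera("scene");cv2.imwrite("pics/s4.png",im[:,:,::-1])
E
```

```text
flat touch False tcp below top mm 12.163712185642751
width 59.19835517670626 want 60 t 11.9917
lift dF -2.770758574706878 width 58.97859577686931
set True z err mm -0.49240792283788276 [ 1.38805665 -0.89802996  2.4042328 ] width 59.323073961496064
t 19.1 [0.62612502 0.22223879 0.07644588]
```

View pics/s4.png

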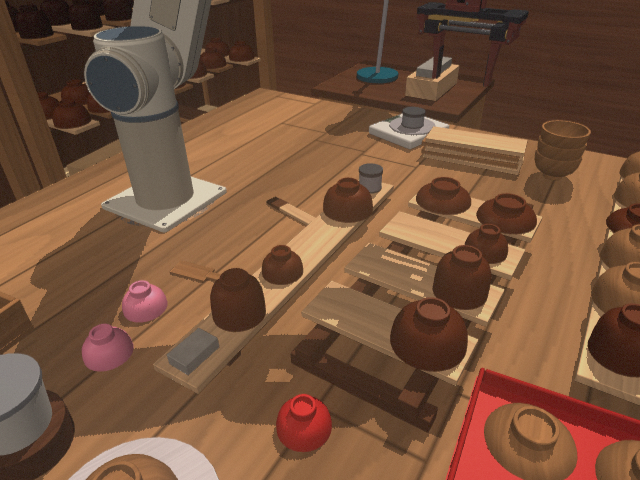

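The flat bowl stands in front of its twin at (443,196), and it touched down within 0.5 mm of the expected height. I go on with the cup and then the deep bowl, with a higher approach.

```bash
sed -i 's/move_pose(\[px,py,zt+.06\],Q)/move_pose([px,py,.24],Q)/; s/f=movel(\[px,py,zt+.004\],v=.15)/f=movel([px,py,zt+.004],v=.2)/' h.py
python3 - <<'E'
from h import *
go("cup") and go("deep")
im=read_camera("scene");cv2.imwrite("pics/s5.png",im[:,:,::-1])
E
```

```text
cup touch False tcp below top mm 12.211962253809924
width 35.057166054723744 want 36 t 22.9833
lift dF -0.520567033406989 width 35.2367242785364
set True z err mm -0.5911370779657366 [0.50253031 0.57416855 1.17704575] width 35.15436410330466
t 30.3 [0.62144069 0.08742224 0.08456757]
deep touch False tcp below top mm 12.16879337143463
width 45.34714637309556 want 46 t 33.825
lift dF -0.3036621246647305 width 44.7894986106544
set True z err mm -0.10924362680703181 [ 1.44028109 -0.05271243  2.91570678] width 45.18778854945059
t 40.7833 [ 0.61628644 -0.04695648  0.11451347]
```

View pics/s5.png

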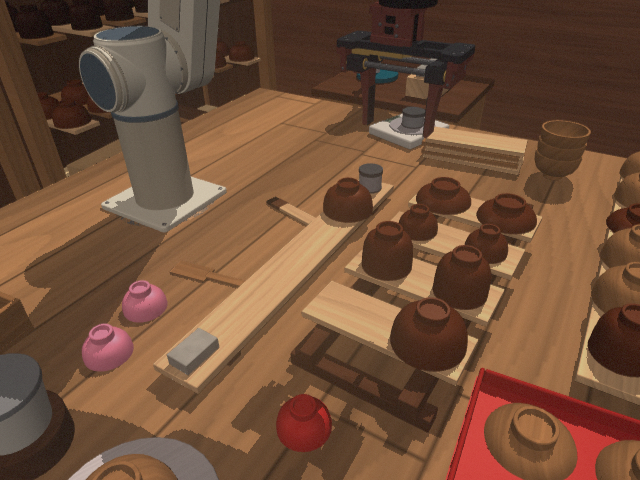

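Cup (419,222) and deep bowl (387,250) stand in front of their twins. The soup bowl is next, and then a top view with the arm out of the way.

Run:
```python
from h import *
go("soup")
s=2**-.5
move_pose([.42,-.02,.42],[0,s,s,0])
move_pose([.80,.01,.40],[0,s,s,0])
p,q=get_tcp_pos(),get_ee_rot(); im=read_camera("wrist"); cv2.imwrite("pics/w4.png",im[:,:,::-1])
movej([1.166,0.423,1.3,0,1.4,0])
im=read_camera("top");cv2.imwrite("pics/top2.png",im[:,:,::-1])
im=read_camera("scene");cv2.imwrite("pics/s6.png",im[:,:,::-1])
b=cv2.resize(cv2.imread("pics/top2.png")[85:220,140:440],None,fx=2.6,fy=2.6,interpolation=cv2.INTER_CUBIC);cv2.imwrite("pics/top2c.png",b)
print(p,get_time(),get_ft_force())
```

```text
soup touch False tcp below top mm 12.18109464646265
width 47.168376392404674 want 48 t 43.9583
lift dF -1.158393514850324 width 47.09199006524439
set True z err mm -0.5356224554487754 [0.97580647 0.2627129  1.9334447 ] width 46.80338624801516
t 51.3333 [ 0.6117847  -0.18176438  0.10252535]
[0.79972046 0.00969503 0.4007433 ] 57.0667 [-0.16852225 -0.19868025 -0.55937208]
```

View pics/top2c.png

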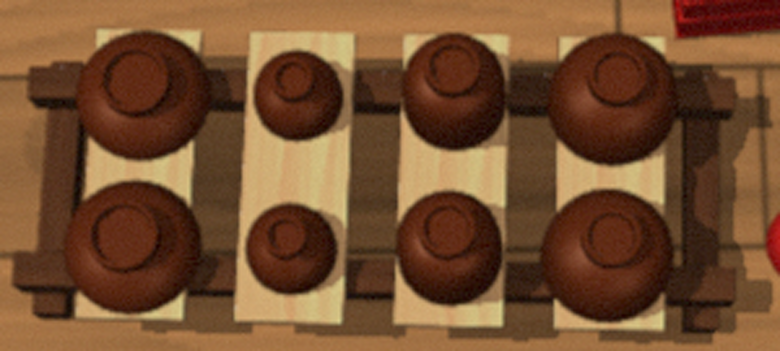

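View pics/w4.png

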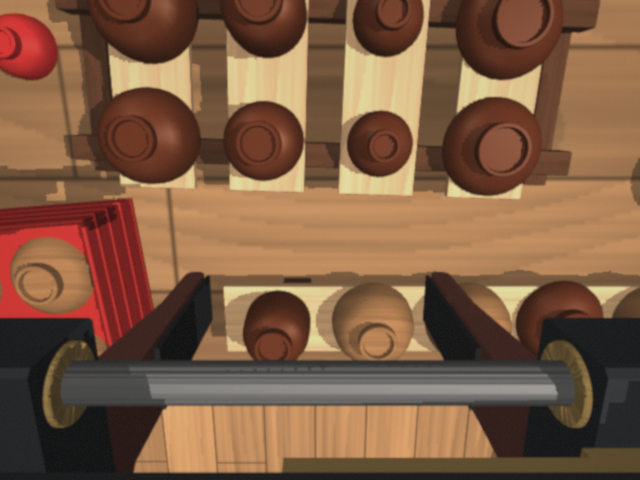

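View pics/s6.png

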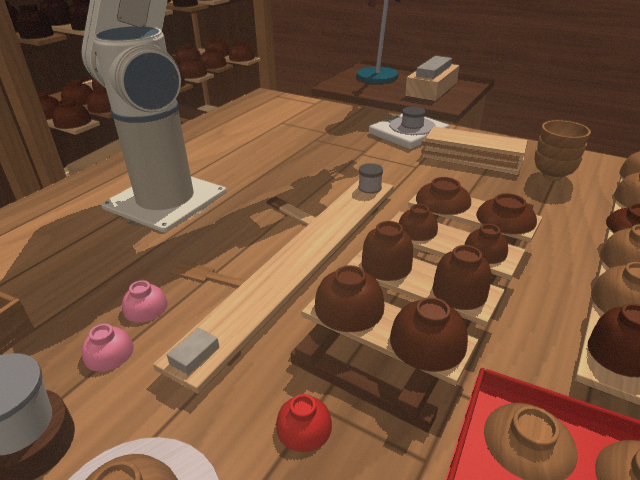

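The top crop shows two matched rows with the front rings at (127,237), (289,238), (447,230), (613,240), and the twins unmoved. I check the offsets numerically, then hand in.

Run:
```python
from h import *
c=camera_info("top");K,T=c["intrinsics"],c["T"];t=-.0335
Rm=np.array([[np.cos(t),np.sin(t)],[-np.sin(t),np.cos(t)]])
for n,r,f,h in [("flat",(136,82),(127,237),.042),("cup",(295,82),(289,238),.05),("deep",(454,69),(447,230),.08),("soup",(620,78),(613,240),.068)]:
    P=[cast(K,T,140+u/2.6,85+v/2.6,.067+h)[:2] for u,v in (r,f)]; print(n,np.round(Rm@(P[1]-P[0])*1e3,1))
a=cv2.imread("pics/top0.png").astype(int);b=cv2.imread("pics/top2.png").astype(int)
print("twin region diff",abs(a-b)[97:125,165:405].mean())
# twins in wrist views from the same pose: shift by phase correlation
g1,g2=[cv2.cvtColor(cv2.imread(f),cv2.COLOR_BGR2GRAY).astype(np.float32) for f in("pics/w2.png","pics/w4.png")]
for x0,x1 in [(105,200),(225,300),(345,412),(445,540)]: print(cv2.phaseCorrelate(g1[95:190,x0:x1].copy(),g2[95:190,x0:x1].copy()))
```

```text
flat [-135.1   -1.5]
cup [-134.6   -1.6]
deep [-135.6    1.5]
soup [-137.1    4.1]
twin region diff 3.620188492063492
((0.29323933669592606, -0.13041914901202745), 1.0238093374710944)
((0.7317603303866207, -0.21728981350353394), 1.0007526967922846)
((0.3117433124595763, -0.3359054015468175), 0.9877817716311525)
((0.16367904950229928, -0.3394640852644173), 1.0398811226089795)
```

Run:
```python
from h import *
wait(.3); print(get_tcp_pos(),abs(get_qvel()).max(),get_time()); job_done()
```

```text
[0.26681949 0.65259808 0.34076247] 0.002275491782009687 57.3667
the job is handed in; nothing more can be done
```

I moved all four bowls from the carrying board to the front half of their twins' boards and handed the job in at about 57 s of the 96 s allowed. The front row now reads flat, cup, deep, soup from the robot's left, the same order as the twins.

- **Placement:** From the last top view, the bowls stand 135.1 (flat), 134.6 (cup), 135.6 (deep) and 137.1 mm (soup) in front of their twins. Sideways they are off by -1.5, -1.6, +1.5 and +4.1 mm. The tolerance is 15 mm both ways.
- **Set-down:** Each bowl touched the board within 0.6 mm of the expected height and was released there. In the last views all four stand level. I judged level by eye only and did not measure it.
- **Twins:** Two wrist views from the same pose show them shifted by less than 1 pixel, roughly 1 mm.

Two things disagreed along the way:

- **First grip missed:** On the flat bowl the fingers shut above the ring without touching it. The pictures showed the fingertips about 20 mm behind the reported TCP, not at it as stated. I corrected the depth by 20 mm, and after that every grip width was within 1 mm of the ring size.
- **Early ring readings:** In the first top view my readings of the ring centres were 4–6 mm off the board edges in x. The wrist views agreed with the boards within about 2 mm, so I used those for x.

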